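Take the empty core out of the film dispenser

ROBOT

A 6-joint arm with a two-finger parallel gripper is mounted at the origin on a cart in front of the work surface, level with it; the furniture and walls round the work are solid. World frame = base frame: x ahead of the robot, y to its left, z up, the work surface at z = 0. Lengths are in mm, angles in rad, forces in N, time in s.
With the tool pointing down it reaches from about 350 to 775 mm from the base axis. Payload 7.3 kg.
Tool frame: the origin (TCP) lies on the mounting face of the last link; the fingertips stand 178 mm ahead of it and the grasp point (between the pads) lies 159 mm ahead of it; z points along the fingers, y is the line along which they close (so a half turn about z gives the same grasp; the last joint's range is limited). The gripper opens to 92 mm and grips with 3 to 60 N. Pads are 19 mm wide; open, the fingers measure 130 mm over their backs; the gripper's body (75 mm by 190 mm) begins 47 mm behind the grasp point.
Start: joints at [1.05, 0.342, 1.524, -0, 1.275, -0.146], TCP at [192.174, 488.566, 404.741] pointing down, gripper open.
Joint ranges: [-2.53, 2.53], [-0.77, 2.02], [0.04, 2.7], [-1, 4.14], [0.28, 2.66], [-3.11, 3.11]. Speed limits (rad/s): [2.57, 2.57, 3.14, 3.14, 3.14, 3.14].

INTERFACE

Orientations are given as [roll, pitch, yaw] about the fixed x, y, z axes, in that order (R = Rz(yaw) Ry(pitch) Rx(roll)).
In Python, from plant import bot gives the robot as it stands.
- The arm moves only by the tool shift_gripper, called after ">>>" by a JSON object that holds its "op" and its "data". Schema: {"type":"object","properties":{"motion":{"type":"array","items":{"type":"array","items":{"type":"number"},"minItems":5,"maxItems":5},"minItems":1,"maxItems":5},"only":{"type":"string"},"quiet":{"type":"boolean"},"lines":{"type":"string"}},"required":["motion"],"additionalProperties":false}. motion is a list of rows, 1 to 5 of them, each of 5 numbers: the finger opening in mm, then dx, dy, dz in parts of the range, where 1.0 means 500 mm, then a turn about the tool's z in fractions of the full range, 1 being pi rad; each row is the pose to reach, as a shift and turn from the pose commanded when the call began, along the tool's axes at that moment; what a row does not reach only later rows make up. A row lasts 1/8 s, in which the tool goes at most 62.5 mm and 0.188 rad, less where a joint would pass 70% of its speed; a pose out of reach is approached as far as the arm can. The fingers move at their own pace and stop on an object; the grip force is fixed at half the most. Time passes only in rows, so rows that do not move let the fingers close. The tool returns the time, the measured TCP pose, the force, the opening and the grip force at its end. only (a regular expression) keeps the lines of the reply that match it, lines (a string "A,B") keeps lines A to B, and quiet returns only ok. Input that does not fit is refused with a message, and nothing moves.
- bot.get_obs(): the state, without advancing time (a new reading comes with each control period).
- bot.capture(name): name is "scene" or "top" or "wrist"; returns a dict with "color" (400x640x3 uint8, red, green, blue), "K" (3x3 intrinsics, pixels), "k1" (the pictures are not rectified: a ray, as slopes to the right and down, at radius r is drawn at 1 + k1 r^2 times it, then the intrinsics apply), "R" (3x3) and "t" (3): a world point X has camera coordinates R X + t. Camera axes: x right, y down, z forward; pixel columns grow to the right and rows downward; lengths in mm; the calibration is good to about 2 mm. A picture is of the moment at which its call begins. There is no depth.
- bot.close_job(): hands the job in; it is judged then, once.
The state is a dict: "time": time; "joint_positions": joint angles; "dq": joint speeds; "tau": joint torques, N m; "tool_pos": TCP position; "tcp_rot": TCP orientation; "contact_force": force on the tool from outside, world axes, zero at the start; "moment": the same for the moment, N m; "grip_width": finger opening in mm; "finger_force": force on a finger pad.
Only numpy, scipy, OpenCV 4.12 (cv2) and the standard library are available. Lean on these libraries where they do the work, as an engineer would, in place of code of your own. Each camera call takes 0.05 s, during which the arm holds its last target. There are 200 camera calls.

TASK

The cling film is used up: take the empty cardboard core out of the film dispenser so that the new roll can go in. Push the core endways against the blue sprung hub until its other end comes off the black fixed hub, tip that freed end up through the opening and draw the core out slantwise from under the spring end's cover, without forcing it and without disturbing the orange bowl or the tea glass beside it. Finish while holding the core in the gripper, all of it clear above the dispenser by at least 5 cm and touching nothing else; do not put it down or let go.

Things in the scene. Friction and masses are not known exactly. Their poses are not given: they have to be found in the camera images.
- dispenser: White film dispenser with grey end covers, fixed down: open trough 140 mm wide (x; 146 at the covers), 380 long (y). Origin on the surface under the mouth's middle and the core's line; y runs to the spring end (robot's left), z up. Mouth: y -135 to +135, 128 wide inside; walls' rims 93 high, inner floor at 9. A cutter rail with red knob (94 high) is on the front rim, a clear lid hangs down behind.
- film_core: Empty cardboard core: straight brown tube 300 mm long (longer than the mouth), 40 thick, bore 32, about 0.08 kg; grip it across its middle. Origin at its middle, y along its axis to the spring end. It hangs on the noses of both hubs, axis 62 mm above the surface (3 below the hubs' axis), squeezed endways by the spring with 3.5 N, free to turn about its axis.
- core_spring_end (a point): Centre of the core's end face on the blue sprung hub (dispenser's +y end).
- core_plain_end (a point): Centre of the core's end face on the black fixed hub (dispenser's -y end). With the core pushed 24 mm to +y this end is off the nose and inside the mouth; it can then be tipped up about 20 degrees, turning about the core's other end, and the core drawn out along its own slanted axis by about 65 mm until all of it is within the mouth, then lifted.
- fixed_hub (a point): Middle of the face of the black fixed hub, 65 mm high at y = -150 of the dispenser. Its nose, 14 mm long (to y = -136), 26 mm thick tapering to 16, sits in the core's bore.
- spring_cover_edge (a point): Middle of the lower edge of the cover over the spring end, where the mouth ends: y = +135, 110 mm high. The cover runs on to y = +216 as a roof 6 mm thick (top at 116 mm), the space below it is 45 mm above the hub axis.
- plain_cover_edge (a point): The same on the plain end: y = -135, 110 mm high; this cover runs to y = -164, top at 116 mm.
- film_hub (a joint): Blue sprung hub at the +y end: travel (m) towards +y along the dispenser; 0 at rest, 0.002 with the core in place, end stop 0.045. Its flange, 38 mm across, has its face at y = 148 mm plus this; its nose (14 mm long, 26 tapering to 16) sits in the core's bore. Spring: 3.3 N at 0 plus 1.3 N per cm; it springs back by itself.
- sauce_bowl: Orange bowl, 96 mm across, 43 high, standing at the left; origin under its middle. Leave alone.
- tea_glass: Small waisted tea glass, 63 mm across, 81 high, standing at the left; origin under its middle. Leave alone.

How it is judged:
By the outcome, as a careful person would: the job done as asked, in the order asked, and still so for the second after the job is handed in, while the arm keeps its last pose, push and grip.
It also fails if it takes over 38 s, if anything falls off the work surface, if the arm or the gripper's body presses on something with over 40 N, if the wrist force passes 120 N, or if a joint passes its speed limit or range.

## Working session

There is one attempt and no reset: what is moved stays moved. The work goes in short steps, Python scripts to look and compute and a tool call to move; the robot and the scene stay as the last step left them, time stands still between calls to the robot, and variables do not carry over. Pictures are saved under pics/ and viewed, at most 13 in all, crops included, and the job is handed in when it is done.

```bash
ls; mkdir -p pics; python3 - <<'E'
from plant import bot
import cv2,pickle
o=bot.get_obs();print(o)
d={n:bot.capture(n) for n in("scene","top","wrist")}
pickle.dump(d,open('cap0.pkl','wb'))
for n in d: cv2.imwrite(f'pics/{n}0.png',d[n]['color'][:,:,::-1]); print(n,d[n]['K'].tolist(),d[n]['k1'],d[n]['R'].tolist(),d[n]['t'].tolist())
E
```

```text
pics
plant.py
{'time': 0.0, 'joint_positions': array([ 1.05001806e+00,  3.42727218e-01,  1.52501472e+00,  6.46695508e-06,
        1.27536882e+00, -1.45981277e-01]), 'dq': array([-6.31687678e-04, -5.70655567e-04,  7.05431781e-05, -8.52471144e-04,
        1.48018534e-03,  1.20222649e-03]), 'tau': array([-2.07384505e-04, -4.31255150e+01, -2.44218081e+01,  7.17270887e-02,
        5.61798178e-02, -1.41523115e-04]), 'tool_pos': array([192.09803764, 488.45395517, 404.04321429]), 'tcp_rot': array([-3.14009160e+00, -2.26946428e-04,  2.76679361e+00]), 'contact_force': array([0.1050656 , 0.82730022, 0.33662273]), 'moment': array([ 0.01146303, -0.04786695,  0.00583578]), 'finger_force': 0.0, 'grip_width': 92.23879163840814}
scene [[483.4187643412652, 0.0, 323.23611899684306], [0.0, 483.4187643412652, 198.0225582188775], [0.0, 0.0, 1.0]] 0.013999234490603817 [[0.5324679582667226, -0.8464491120512737, -0.0013319635422956333], [-0.6270028290337019, -0.3933648100657626, -0.6724073011097225], [0.5686346153752883, 0.35887048765472046, -0.7401801451589073]] [-222.07509673204564, 484.2119823379827, 863.8719895038718]
top [[381.0214928519949, 0.0, 315.9081079116748], [0.0, 381.0214928519949, 195.6265715870269], [0.0, 0.0, 1.0]] -0.00552488884022154 [[-0.0005154382081836409, -0.9999498445571668, 0.010002134449773194], [-0.986894444891139, -0.0011053503226778822, -0.16136335657042666], [0.16136631918236238, -0.009954223764912618, -0.9868443770234361]] [111.74807833237604, 608.8473962143632, 1100.2048750010495]
wrist [[330.9473351669758, 0.0, 316.2710328748926], [0.0, 330.9473351669758, 199.96090401090603], [0.0, 0.0, 1.0]] -0.06520150842911536 [[0.366527831364329, 0.9304064862534797, -0.0010579096454758799], [0.8910891259976449, -0.3507115001882937, 0.2880305767873132], [0.2676144958034184, -0.10651391445784221, -0.9576206282566975]] [-522.8785060691655, -35.971617794360185, 391.3190191053622]
```

View pics/scene0.png

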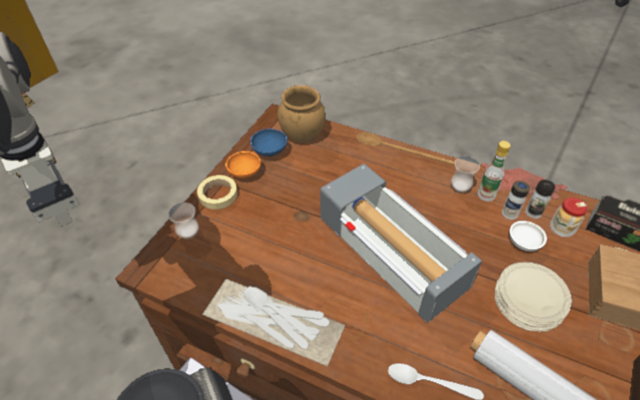

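View pics/top0.png

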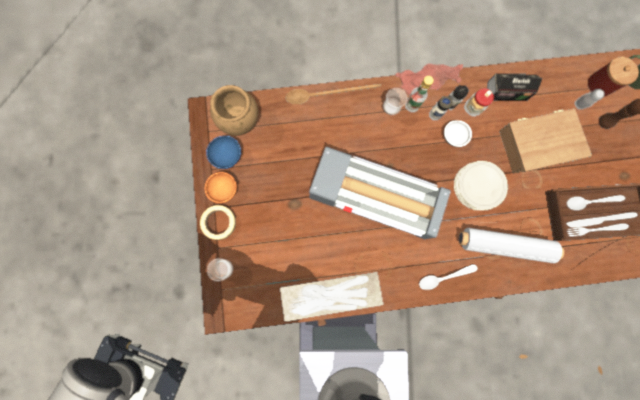

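The top view shows the dispenser at about (380,190), with the core running from (343,184) to (432,211). The bowl is at (220,187) and the glass at (220,270), both far to the left. The scene view agrees. I'll enlarge both.

```bash
python3 - <<'E'
import cv2
a=cv2.imread('pics/top0.png')[140:245,300:460]; cv2.imwrite('pics/topc.png',cv2.resize(a,None,fx=5,fy=5,interpolation=cv2.INTER_CUBIC))
a=cv2.imread('pics/scene0.png')[160:320,310:490]; cv2.imwrite('pics/scenec.png',cv2.resize(a,None,fx=3.75,fy=3.75,interpolation=cv2.INTER_CUBIC))
E
```

```text
(no output)
```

View pics/topc.png

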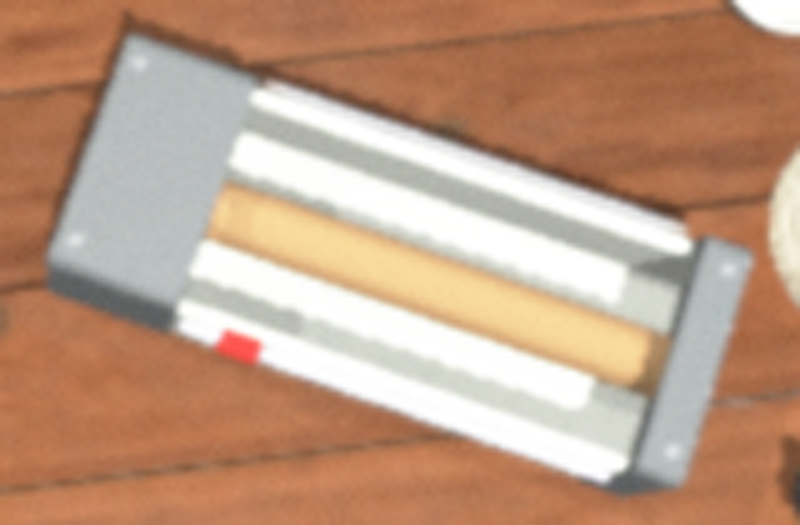

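View pics/scenec.png

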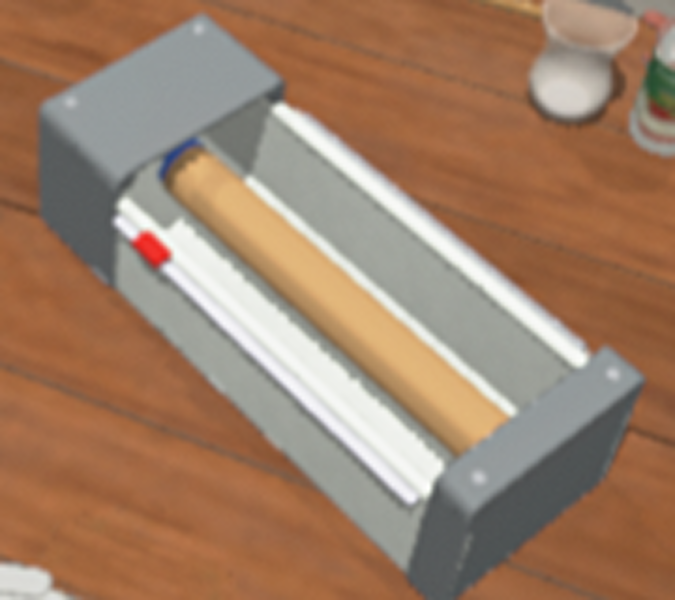

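The crops show the cover corners, the blue hub at scene crop (180,158), and the core's edges in both views. The dispenser's red knob is on the robot's side. Next I'll fit the pose from both views.

```bash
cat > h.py <<'E'
import numpy as np, cv2, pickle
from scipy.optimize import least_squares
from scipy.spatial.transform import Rotation as Ro
def proj(c,X):
    D=np.array([c['k1'],0,0,0,0.])
    return cv2.projectPoints(np.atleast_2d(X).astype(float),cv2.Rodrigues(c['R'])[0],c['t'],c['K'],D)[0][:,0]
def disp(p,X): return Ro.from_euler('z',p[3]).apply(np.atleast_2d(X).astype(float))+p[:3]
E
python3 - <<'E'
from h import *
d=pickle.load(open('cap0.pkl','rb'))
P=np.array([[x,y,116.] for x,y in((73,216),(-73,216),(73,135),(-73,135),(73,-135),(73,-164),(-73,-164),(-73,-135))])
T=np.array([(128,35),(50,257),(255,80),(178,303),(703,238),(752,258),(690,482),(640,470)])/5+[300,140]-.4
S=np.array([(205,15),(42,108),(283,88),(125,182),(605,348),(642,380),(475,515),(440,480)])/3.75+[310,160]-.37
f=lambda p:np.r_[proj(d['top'],disp(p,P))-T,proj(d['scene'],disp(p,P))-S].ravel()
r=least_squares(f,[500,0,0,-.3],loss='soft_l1',x_scale=[10,10,10,.1])
p=r.x;print(p,f(p).reshape(-1,2).round(1).tolist())
# core axis: x=a+b*y, z=c+e*y in dispenser frame
cl={'top':np.array([(227,212),(652,360)])/5+[300,140]-.4,'scene':np.array([(200,172),(487,430)])/3.75+[310,160]-.37}
def g(q):
    out=[]
    for n in cl:
        A=proj(d[n],disp(p,[[q[0]+q[1]*y*100/100,y,q[2]+q[3]*y] for y in(-120,120)]))
        u=(A[1]-A[0])/np.linalg.norm(A[1]-A[0])
        for m in cl[n]: w=m-A[0]; out.append(u[0]*w[1]-u[1]*w[0])
    return out
q=least_squares(g,[0,0,62,0],x_scale=[1,.01,1,.01]).x;print('core',q)
# plain and spring visible end extents, bowl & glass on table
def ground(n,uv,z):
    return least_squares(lambda s:(proj(d[n],[s[0],s[1],z])-uv).ravel(),[500,0],x_scale=100).x
print('bowl',ground('top',(220.5,186),40),'glass',ground('top',(220,268),60),ground('scene',(186,230),0))
np.save('p.npy',p)
E
```

```text
[ 6.06114067e+02 -9.67373324e+01 -1.15859933e+01 -3.43619303e-01] [[1.1, -0.7], [-0.2, 1.0], [1.8, -0.7], [0.8, 1.3], [0.5, -1.5], [0.3, -2.2], [-1.8, 0.8], [-1.6, -0.3], [0.4, 0.5], [-1.0, 1.3], [1.3, -1.2], [-2.0, 1.3], [0.5, -0.7], [1.2, -0.6], [-1.2, 0.3], [-2.4, -0.1]]
core [-2.54282368e+00 -6.55795771e-03  8.09532358e+01  1.71403502e-02]
bowl [639.64743717 402.39115464] glass [394.69879871 389.40486091] [393.43555448 397.21678618]
```

```bash
python3 - <<'E'
from h import *
d=pickle.load(open('cap0.pkl','rb'))
T=np.array([(128,35),(50,257),(255,80),(178,303),(703,238),(752,258),(690,482),(640,470)])/5+[300,140]-.4
S=np.array([(205,15),(42,108),(283,88),(125,182),(605,348),(642,380),(475,515),(440,480)])/3.75+[310,160]-.37
def PP(s): return np.array([[np.sign(x)*(73-s),y-np.sign(y)*(s if abs(y)>140 else 0),116.] for x,y in((73,216),(-73,216),(73,135),(-73,135),(73,-135),(73,-164),(-73,-164),(-73,-135))])
for fz in (0,1):
  f=lambda p:np.r_[proj(d['top'],disp(p,PP(p[4]))-[0,0,fz*p[2]])-T,proj(d['scene'],disp(p,PP(p[4]))-[0,0,fz*p[2]])-S].ravel()
  r=least_squares(f,[600,-100,0,-.34,3],loss='soft_l1',x_scale=[10,10,10,.1,3]); print(r.x.round(3),r.cost,f(r.x).round(1))
  np.save('p.npy',np.r_[r.x[:2],0,r.x[3]])
# visit: grasp over core middle; tool offsets
from plant import bot
o=bot.get_obs(); R=Ro.from_euler('xyz',o['tcp_rot']).as_matrix(); print(R.round(3))
p=np.load('p.npy')
c=d['wrist']; cw=-c['R'].T@c['t']; print('cam in tool',R.T@(cw-o['tool_pos']), 'camaxes in tool',(R.T@c['R'].T).round(3))
# desired: tool x along core +y (dispenser) or -y; 
for sgn in(1,-1):
  yv=np.array([-np.sin(p[3]),np.cos(p[3]),0])*sgn
  a=np.arctan2((R.T@yv)[1],(R.T@yv)[0]); print('turn',sgn,a)
print('shift to above middle',R.T@(disp(p,[0,0,404])[0]-o['tool_pos']))
E
```

```text
[ 6.04719e+02 -9.73190e+01 -9.19400e+00 -3.45000e-01  2.12500e+00] 11.529272913733966 [ 1.8  0.3  0.9  0.8  1.9  0.2  1.3  0.9  0.8 -0.5 -0.1 -1.4 -1.9  0.3
 -1.  -0.5  0.4  1.   0.2  1.1  0.8 -1.1 -1.4  0.6  0.1 -0.2  0.1 -0.7
 -1.2 -0.9 -1.6 -0.6]
[ 6.009600e+02 -9.788800e+01 -4.265148e+03 -3.440000e-01  3.184000e+00] 18.374006067852406 [ 2.3  1.1  1.6  1.4  2.3  1.   1.8  1.4  2.   0.5  0.9 -0.5 -0.8  1.
  0.4  0.3  0.  -0.2  0.1 -0.3  0.3 -2.4 -1.6 -1.   0.4 -1.2  0.1 -1.9
 -0.9 -2.5 -1.  -1.9]
[[-0.931  0.366 -0.001]
 [ 0.366  0.931 -0.001]
 [ 0.    -0.001 -1.   ]]
cam in tool [77.96854116 -1.54740245 19.7141492 ] camaxes in tool [[-0.    -0.958 -0.288]
 [ 1.    -0.    -0.   ]
 [-0.    -0.288  0.958]]
turn 1 1.540261594263257
turn -1 -1.6013310593265364
shift to above middle [-5.95123762e+02 -3.95977320e+02  5.71634807e-01]
```

The rows are not in the units I measure in: shifts go in shares of 500 mm and turns go in shares of pi rad. I convert before sending: -250 mm is -0.5, -166 mm is -0.332, 0.9 rad is 0.2865.

```bash
cat > need.py <<'E'
import sys
from h import *
from plant import bot
# args: dispenser-frame grasp point x y z -> shift in tool axes
p=np.load('p.npy'); o=bot.get_obs(); R=Ro.from_euler('xyz',o['tcp_rot'])
g=o['tool_pos']+R.apply([0,0,159]); yv=[-np.sin(p[3]),np.cos(p[3]),0]
a=R.inv().apply(yv); gd=Ro.from_euler('z',-p[3]).apply(g-p[:3])
print('t',o['time'],'grasp disp',gd.round(1),'F',Ro.from_euler('z',-p[3]).apply(o['contact_force']).round(1),'w',round(o['grip_width'],1),'ff',round(o['finger_force'],1))
if len(sys.argv)>3: print('shift',R.inv().apply(disp(p,[[float(v) for v in sys.argv[1:4]]])[0]-g).round(1),'turn',np.arctan2(a[1],a[0]).round(3),'q',o['joint_positions'].round(2))
E
```

>>> {"op": "shift_gripper", "data": {"motion": [[60, -0.1, -0.066, 0, 0.0573], [60, -0.2, -0.132, 0, 0.1146], [60, -0.3, -0.2, 0, 0.1719], [60, -0.4, -0.266, 0, 0.2292], [60, -0.5, -0.332, 0, 0.2865]]}}

```text
time: 0.78
tool_pos: [364.8, 240.9, 404.7]
tcp_rot: [3.141, -0.0, 1.861]
contact_force: [1.5, 2.1, 0.4]
grip_width: 60.3
finger_force: 0.0
```

```bash
python3 need.py 0 0 240
```

```text
t 0.775 grasp disp [-336.7  239.2  245.7] F [0.8 2.5 0.4] w 60.3 ff 0.0
shift [-392.2  129.3    5.7] turn 0.635 q [0.41 0.18 1.75 0.   1.21 0.12]
```

To row units: -275 mm is -0.55, -220 mm is -0.44, 0.635 rad is 0.2021.

>>> {"op": "shift_gripper", "data": {"motion": [[60, -0.11, 0.036, 0, 0.0573], [60, -0.22, 0.072, 0, 0.1146], [60, -0.33, 0.108, 0, 0.1719], [60, -0.44, 0.144, 0, 0.2021], [60, -0.55, 0.18, 0, 0.2021]]}}

```text
time: 1.4
tool_pos: [531.2, 4.0, 404.5]
tcp_rot: [-3.141, -0.0, 1.23]
contact_force: [0.3, 0.8, 0.6]
grip_width: 60.2
finger_force: 0.0
```

```bash
python3 need.py 0 0 240
```

```text
t 1.4 grasp disp [-100.1   72.4  245.5] F [0.  0.8 0.6] w 60.2 ff 0.0
shift [-72.8  99.8   5.5] turn 0.004 q [-0.14  0.35  1.51  0.    1.28  0.2 ]
```

To row units: 100 mm is 0.2, -73 mm is -0.146, 0.004 rad is 0.0013.

>>> {"op": "shift_gripper", "data": {"motion": [[60, -0.072, 0.1, 0, 0], [60, -0.146, 0.2, 0, 0.0013], [60, -0.146, 0.2, 0, 0.0013], [60, -0.146, 0.2, 0, 0.0013]]}}

```text
time: 1.9
tool_pos: [600.2, -96.3, 404.0]
tcp_rot: [-3.14, -0.0, 1.227]
contact_force: [-0.9, 0.4, -0.4]
grip_width: 60.1
finger_force: 0.0
```

```bash
python3 - <<'E'
from plant import bot
import cv2,pickle
c=bot.capture('wrist');pickle.dump(c,open('w1.pkl','wb'));cv2.imwrite('pics/w1.png',c['color'][:,:,::-1])
E
python3 need.py 0 0 240
```

```text
t 1.95 grasp disp [ -1.9   1.9 245.5] F [ 0.   0.6 -0.2] w 59.9 ff 0.0
shift [-1.9  1.9  5.4] turn 0.002 q [-0.28  0.5   1.28  0.    1.36  0.06]
```

View pics/w1.png

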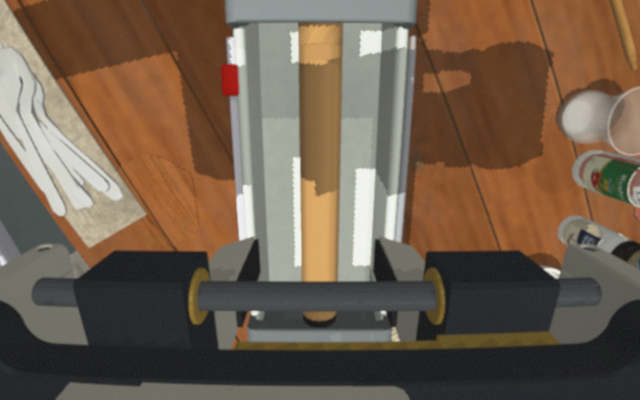

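The wrist view shows the core upright at columns about 300–341, with the spring cover edge at row 23 (corners at 226 and 417). The fingers straddle it at columns 248 and 395. I'll lower the arm for a second view.

To row units: 75 mm is 0.15, 38 mm is 0.076, 0.002 rad is 0.0006.

>>> {"op": "shift_gripper", "data": {"motion": [[60, -0.002, 0.002, 0.076, 0], [60, -0.004, 0.004, 0.15, 0.0006], [60, -0.004, 0.004, 0.15, 0.0006], [60, -0.004, 0.004, 0.15, 0.0006]]}}

```text
time: 2.45
tool_pos: [601.8, -98.1, 331.6]
tcp_rot: [3.139, -0.0, 1.227]
contact_force: [-0.2, -0.0, 0.4]
grip_width: 60.0
finger_force: 0.0
```

```bash
python3 - <<'E'
from plant import bot
from h import *
c=bot.capture('wrist');pickle.dump(c,open('w2.pkl','wb'));cv2.imwrite('pics/w2.png',c['color'][:,:,::-1])
p=np.load('p.npy')
E1={}
for n in('w1','w2'):
    c=pickle.load(open(n+'.pkl','rb')); hsv=cv2.cvtColor(c['color'],cv2.COLOR_RGB2HSV)
    m=cv2.inRange(hsv,(8,70,60),(25,255,255)); L=[]
    print(n)
    for v in range(15,250,15):
        row=m[v,270:370]>0; i=np.where(row)[0]
        if len(i)>20 and i[0]>2 and i[-1]<97: L.append((i[0]+270-.5,i[-1]+270+.5,v))
    print(L[:3],L[-2:]); E1[n]=(c,L)
# cylinder model in dispenser frame: x=a+b*y, z=c+e*y, radius 20
def sil(c,q,side):
    C=Ro.from_euler('z',-p[3]).apply(-c['R'].T@c['t']-p[:3]); pts=[]
    for y in(-60,120):
        x0,z0=q[0]+q[1]*y,q[2]+q[3]*y; dx,dz=C[0]-x0,C[2]-z0; D=np.hypot(dx,dz)
        ph=np.arctan2(dz,dx)+side*np.arccos(20/D); pts.append([x0+20*np.cos(ph),y,z0+20*np.sin(ph)])
    return proj(c,disp(p,pts))
def f(q):
    o=[]
    for c,L in E1.values():
        for s,k in((1,0),(-1,1)):
            A=sil(c,q,s)
            for l in L:
                t=(l[2]-A[0,1])/(A[1,1]-A[0,1]); o.append(A[0,0]+t*(A[1,0]-A[0,0])-l[k])
    return o
r=least_squares(f,[0,0,62,0],loss='soft_l1',x_scale=[1,.01,1,.01]);print(r.x,np.sqrt(np.mean(np.square(f(r.x)))))
E
python3 need.py 0 0 62
```

```text
w1
[(np.float64(298.5), np.float64(341.5), 30), (np.float64(298.5), np.float64(341.5), 45), (np.float64(298.5), np.float64(341.5), 60)] [(np.float64(300.5), np.float64(338.5), 225), (np.float64(301.5), np.float64(337.5), 240)]
w2
[(np.float64(287.5), np.float64(344.5), 15), (np.float64(287.5), np.float64(344.5), 30), (np.float64(288.5), np.float64(344.5), 45)] [(np.float64(292.5), np.float64(340.5), 225), (np.float64(292.5), np.float64(340.5), 240)]
[ 1.58591715e+00 -8.33956662e-04  5.46130950e+01  1.58388082e-02] 0.3369439272726958
t 2.5 grasp disp [  1.6   0.  173. ] F [0.5 0.3 0.9] w 60.2 ff 0.0
shift [ -0.  -2. 111.] turn 0.0 q [-0.29  0.56  1.38  0.    1.2   0.06]
```

View pics/w2.png

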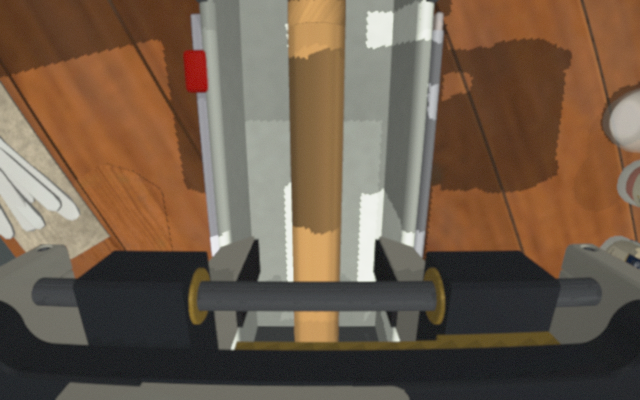

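The lower view puts the core at columns 288–344 between the fingers at about 248 and 390, so it is centred. I'll check the y-position from the cover edges in w1.

```bash
python3 - <<'E'
from h import *
c=pickle.load(open('w1.pkl','rb')); p=np.load('p.npy')
g=c['color'].astype(int)
print(g[14:34,270:295].mean(1).round().tolist()); 
print(g[312:345,270:295].mean(1).round().tolist()); 
for y in(-139,-135,-131,131,135,139): print(y,proj(c,disp(p,[[0,y,110],[0,y,116],[-73,y,110],[73,y,110]])).round(1).tolist())
E
```

```text
[[147.0, 155.0, 154.0], [147.0, 155.0, 154.0], [148.0, 155.0, 154.0], [147.0, 154.0, 153.0], [142.0, 149.0, 148.0], [131.0, 137.0, 136.0], [116.0, 121.0, 121.0], [106.0, 110.0, 109.0], [118.0, 122.0, 117.0], [141.0, 145.0, 136.0], [151.0, 155.0, 146.0], [152.0, 156.0, 147.0], [151.0, 156.0, 146.0], [151.0, 155.0, 146.0], [151.0, 155.0, 146.0], [151.0, 155.0, 146.0], [151.0, 155.0, 146.0], [155.0, 159.0, 150.0], [161.0, 165.0, 155.0], [166.0, 170.0, 160.0]]
[[61.0, 63.0, 63.0], [61.0, 63.0, 63.0], [61.0, 63.0, 63.0], [61.0, 63.0, 63.0], [61.0, 63.0, 63.0], [61.0, 63.0, 63.0], [61.0, 63.0, 63.0], [60.0, 62.0, 62.0], [59.0, 61.0, 61.0], [59.0, 61.0, 60.0], [58.0, 60.0, 59.0], [58.0, 61.0, 60.0], [58.0, 61.0, 60.0], [58.0, 61.0, 60.0], [58.0, 60.0, 60.0], [59.0, 61.0, 61.0], [68.0, 71.0, 71.0], [85.0, 89.0, 89.0], [103.0, 107.0, 107.0], [118.0, 123.0, 123.0], [128.0, 134.0, 133.0], [132.0, 137.0, 136.0], [132.0, 137.0, 137.0], [132.0, 137.0, 136.0], [131.0, 137.0, 136.0], [131.0, 137.0, 136.0], [132.0, 137.0, 137.0], [132.0, 137.0, 137.0], [130.0, 134.0, 132.0], [121.0, 120.0, 112.0], [108.0, 99.0, 77.0], [100.0, 84.0, 47.0], [97.0, 81.0, 39.0]]
-139 [[318.1, 329.6], [318.1, 333.6], [244.8, 329.1], [391.4, 329.2]]
-135 [[318.1, 326.2], [318.1, 330.2], [244.5, 325.7], [391.7, 325.9]]
-131 [[318.1, 322.9], [318.1, 326.8], [244.2, 322.4], [392.0, 322.5]]
131 [[318.7, 29.3], [318.8, 27.6], [223.4, 30.3], [414.0, 30.3]]
135 [[318.7, 23.7], [318.8, 21.9], [223.1, 24.7], [414.3, 24.8]]
139 [[318.7, 18.0], [318.8, 16.1], [222.8, 19.1], [414.7, 19.1]]
```

To row units: 110 mm is 0.22, 95 mm is 0.19.

```bash
python3 -c "
import numpy as np;p=np.load('p.npy');a=p[3];p[:2]+=1.6*np.array([np.cos(a),np.sin(a)]);np.save('p.npy',p)"
```

>>> {"op": "shift_gripper", "data": {"motion": [[60, 0, 0, 0.07, 0], [60, 0, 0, 0.14, 0], [60, 0, 0, 0.19, 0], [60, 0, 0, 0.22, 0], [60, 0, 0, 0.22, 0]]}}

```text
time: 3.12
tool_pos: [601.8, -98.8, 219.9]
tcp_rot: [-3.142, -0.0, 1.226]
contact_force: [0.4, -0.1, -0.9]
grip_width: 60.1
finger_force: 0.0
```

```bash
python3 need.py 0 0 62
```

```text
t 3.125 grasp disp [-0.6 -0.6 60.9] F [ 0.4  0.  -0.9] w 60.1 ff 0.0
shift [ 0.6  0.6 -1.1] turn -0.001 q [-0.29  0.68  1.49  0.    0.96  0.06]
```

To row units: -1 mm is -0.002, 0.6 mm is 0.0012.

>>> {"op": "shift_gripper", "data": {"motion": [[30, 0.0012, 0.0012, -0.002, 0], [30, 0.0012, 0.0012, -0.002, 0], [30, 0.0012, 0.0012, -0.002, 0], [30, 0.0012, 0.0012, -0.002, 0], [30, 0.0012, 0.0012, -0.002, 0]]}}

```text
time: 3.75
tool_pos: [602.6, -98.5, 221.6]
tcp_rot: [3.14, -0.0, 1.226]
contact_force: [-1.8, 1.5, 5.5]
grip_width: 39.4
finger_force: 30.0
```

```bash
python3 need.py 0 27 62
```

```text
t 3.75 grasp disp [ 0.3 -0.  62.6] F [-2.2  0.8  5.5] w 39.4 ff 30.0
shift [27.  -0.3  0.6] turn -0.001 q [-0.29  0.68  1.49  0.    0.97  0.06]
```

To row units: 14 mm is 0.028, -1.5 mm is -0.003.

>>> {"op": "shift_gripper", "data": {"motion": [[30, 0, 0, -0.003, 0], [30, 0.014, 0, -0.003, 0], [30, 0.028, 0, -0.003, 0]]}}

```text
time: 4.12
tool_pos: [607.1, -85.6, 222.0]
tcp_rot: [-3.141, 0.001, 1.226]
contact_force: [-1.6, -5.1, -0.7]
grip_width: 39.5
finger_force: 30.0
```

```bash
python3 need.py 0 27 62
```

```text
t 4.125 grasp disp [-0.1 13.5 63. ] F [ 0.2 -5.3 -0.7] w 39.5 ff 30.0
shift [13.5  0.1  1. ] turn -0.001 q [-0.26  0.69  1.48 -0.    0.97  0.08]
```

To row units: 13.5 mm is 0.027, 7 mm is 0.014.

>>> {"op": "shift_gripper", "data": {"motion": [[30, 0.014, 0, 0, 0], [30, 0.027, 0, 0, 0], [30, 0.027, 0, 0, 0]]}}

```text
time: 4.5
tool_pos: [611.7, -72.7, 221.9]
tcp_rot: [-3.141, 0.001, 1.226]
contact_force: [-1.4, -6.9, -0.8]
grip_width: 39.6
finger_force: 30.0
```

```bash
python3 - <<'E'
from plant import bot
import cv2,numpy as np
a=bot.capture('wrist')['color'];b=bot.capture('scene')['color'][155:325,310:500]
b=cv2.resize(b,(447,400),interpolation=cv2.INTER_CUBIC);a=cv2.resize(a,(640,400))[:,200:450]
cv2.imwrite('pics/push.png',np.hstack([a,b])[:,:,::-1])
E
python3 need.py 0 27 62
```

```text
t 4.6 grasp disp [-0.1 26.8 62.9] F [ 0.3 -7.2 -0.8] w 39.5 ff 30.0
shift [0.2 0.1 0.9] turn -0.001 q [-0.24  0.69  1.47 -0.    0.98  0.1 ]
```

View pics/push.png

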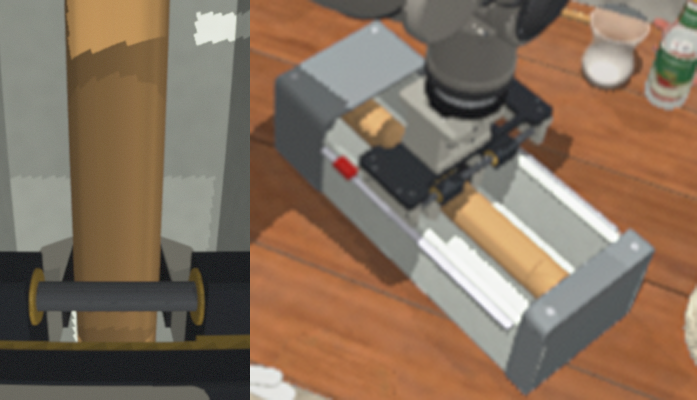

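The push went well. The spring force is 7.2 N against 7.1 N expected, so the core did not slip, and the plain end should be about 13 mm clear of its nose. Next I'll tip in stages.

To row units: -24 mm is -0.048, -18 mm is -0.036.

>>> {"op": "shift_gripper", "data": {"motion": [[30, 0, 0, -0.012, 0], [30, 0, 0, -0.024, 0], [30, 0.001, 0, -0.036, 0], [30, 0.002, 0, -0.048, 0], [30, 0.002, 0, -0.048, 0]]}}

```text
time: 5.22
tool_pos: [611.7, -72.3, 246.1]
tcp_rot: [-3.141, 0.002, 1.226]
contact_force: [-3.2, -6.2, -1.8]
grip_width: 39.4
finger_force: 30.0
```

```bash
python3 - <<'E'
from plant import bot
import cv2,numpy as np
b=bot.capture('scene')['color'][135:325,290:500]
cv2.imwrite('pics/tip1.png',cv2.resize(b,None,fx=3,fy=3,interpolation=cv2.INTER_CUBIC)[:,:,::-1])
E
python3 need.py 0 27 62
```

```text
t 5.275 grasp disp [-0.4 27.4 86.9] F [ 0.6 -6.9 -1.6] w 39.2 ff 30.0
shift [-0.3  0.4 24.9] turn -0.0 q [-0.24  0.66  1.45 -0.    1.03  0.1 ]
```

View pics/tip1.png

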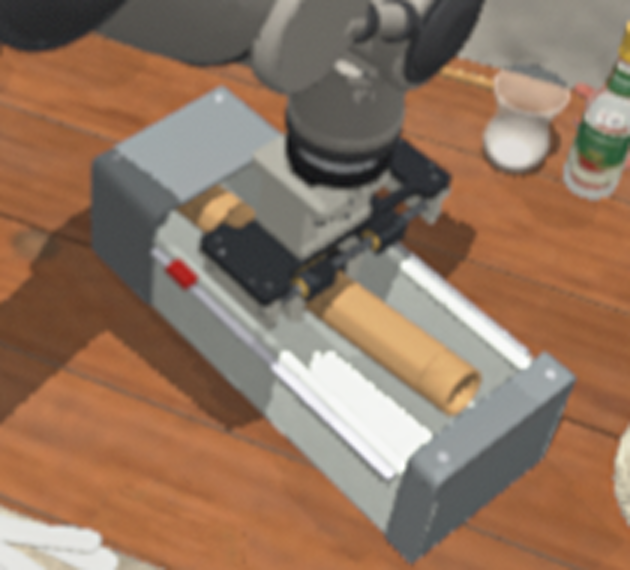

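The freed end is now clear of the hub, with its open face at crop (463,391), which is full-picture (444,265). I'll estimate the tilt from that.

To row units: -24 mm is -0.048, -18 mm is -0.036.

```bash
cat > tilt.py <<'E'
from h import *
d=pickle.load(open('cap0.pkl','rb'));p=np.load('p.npy')
def tab(g,uv):
    for th in range(0,31,3):
        t=np.radians(th);e=np.array([g[0],g[1]-150*np.cos(t),g[2]+150*np.sin(t)])
        print(th,(proj(d['scene'],disp(p,e))[0]-uv).round(1),'spring end',(2*np.array(g)-e).round(0)[1:])
E
python3 -c "
from tilt import *
tab((0,27.4,86.9),(444.3,265.3))"
```

```text
0 [-1.4  6.2] spring end [177.  87.]
3 [-0.8  4. ] spring end [177.  79.]
6 [-0.4  1.8] spring end [177.  71.]
9 [-0.1 -0.6] spring end [176.  63.]
12 [ 0.1 -3.2] spring end [174.  56.]
15 [ 0.1 -5.8] spring end [172.  48.]
18 [-0.  -8.6] spring end [170.  41.]
21 [ -0.3 -11.5] spring end [167.  33.]
24 [ -0.8 -14.5] spring end [164.  26.]
27 [ -1.4 -17.5] spring end [161.  19.]
30 [ -2.1 -20.7] spring end [157.  12.]
```

>>> {"op": "shift_gripper", "data": {"motion": [[30, 0.001, 0, -0.012, 0], [30, 0.002, 0, -0.024, 0], [30, 0.004, 0, -0.036, 0], [30, 0.006, 0, -0.048, 0], [30, 0.006, 0, -0.048, 0]]}}

```text
time: 5.9
tool_pos: [612.8, -69.3, 270.3]
tcp_rot: [-3.141, 0.002, 1.226]
contact_force: [-3.1, -5.3, -1.4]
grip_width: 39.3
finger_force: 30.0
```

```bash
python3 - <<'E'
from plant import bot
import cv2,numpy as np
b=bot.capture('scene')['color'][135:325,290:500]
cv2.imwrite('pics/tip2.png',cv2.resize(b,None,fx=3,fy=3,interpolation=cv2.INTER_CUBIC)[:,:,::-1])
E
python3 need.py 0 27 62
```

```text
t 5.95 grasp disp [ -0.3  30.5 111.1] F [ 0.4 -6.8 -0.5] w 39.2 ff 30.0
shift [-3.4  0.4 49.1] turn -0.0 q [-0.24  0.63  1.43 -0.    1.08  0.11]
```

View pics/tip2.png

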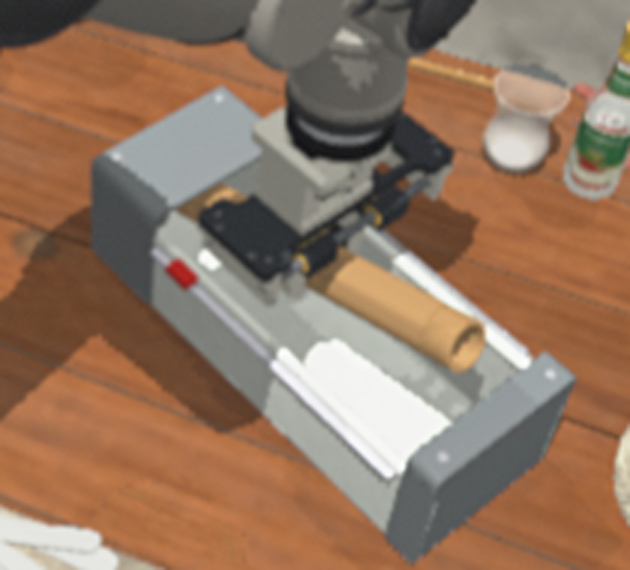

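The tilt was about 8° in the first picture. The end face is now at crop (466,346), which is full-picture (445.3,250.3).

```bash
python3 -c "
from tilt import *
tab((0,30.5,111.1),(445.3,250.3))"
```

```text
0 [-1.4 13.8] spring end [180. 111.]
3 [-0.8 11.6] spring end [180. 103.]
6 [-0.4  9.3] spring end [180.  95.]
9 [-0.   6.8] spring end [179.  88.]
12 [0.1 4.2] spring end [177.  80.]
15 [0.1 1.4] spring end [175.  72.]
18 [ 0.  -1.4] spring end [173.  65.]
21 [-0.3 -4.4] spring end [171.  57.]
24 [-0.7 -7.5] spring end [168.  50.]
27 [ -1.3 -10.6] spring end [164.  43.]
30 [ -2.1 -13.8] spring end [160.  36.]
```

The tilt is about 17° with the spring end still at z of about 68, held on its nose. I'll lift 7 mm more to reach about 20°, then draw out, keeping level at first so the nose slides out of the bore without jamming.

To row units: -8 mm is -0.016, -4 mm is -0.008.

>>> {"op": "shift_gripper", "data": {"motion": [[30, 0.002, 0, -0.008, 0], [30, 0.004, 0, -0.016, 0], [30, 0.004, 0, -0.016, 0]]}}

```text
time: 6.32
tool_pos: [613.5, -67.4, 278.2]
tcp_rot: [-3.141, 0.002, 1.226]
contact_force: [-2.7, -6.1, -0.5]
grip_width: 39.3
finger_force: 30.0
```

```bash
python3 need.py
```

```text
t 6.325 grasp disp [ -0.3  32.6 119.2] F [-0.5 -6.6 -0.5] w 39.3 ff 30.0
```

>>> {"op": "shift_gripper", "data": {"motion": [[30, -0.012, 0, 0, 0], [30, -0.026, 0, -0.002, 0], [30, -0.04, 0, -0.002, 0], [30, -0.054, 0, -0.004, 0], [30, -0.054, 0, -0.004, 0]]}}

```text
time: 6.95
tool_pos: [604.4, -92.8, 280.1]
tcp_rot: [-3.141, 0.0, 1.225]
contact_force: [-1.5, -4.0, -2.3]
grip_width: 39.6
finger_force: 30.0
```

```bash
python3 - <<'E'
from plant import bot
import cv2,numpy as np
b=bot.capture('scene')['color'][135:325,290:500]
cv2.imwrite('pics/draw1.png',cv2.resize(b,None,fx=3,fy=3,interpolation=cv2.INTER_CUBIC)[:,:,::-1])
E
python3 need.py 0 27 62
```

```text
t 7.0 grasp disp [ -0.2   6.3 121.1] F [-0.7 -4.1 -2. ] w 39.6 ff 30.0
shift [20.7  0.2 59.1] turn -0.001 q [-0.28  0.61  1.44  0.    1.09  0.07]
```

View pics/draw1.png

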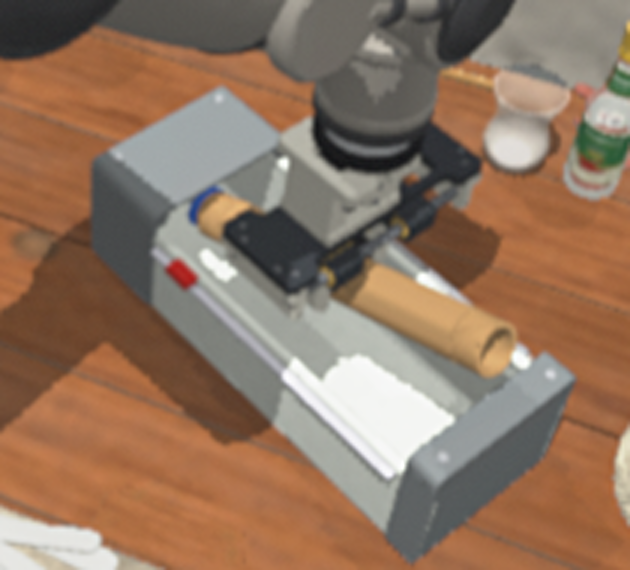

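The blue hub has followed to near rest at crop (205,200). The free end is at crop (497,350), which is full-picture (455.7,251.7). I'll check the tilt and continue.

To row units: -24 mm is -0.048, -18 mm is -0.036.

```bash
python3 -c "
from tilt import *
tab((0,6.3,121.1),(455.7,251.7))"
```

```text
0 [-2.2 17.3] spring end [156. 121.]
3 [-1.5 15.1] spring end [156. 113.]
6 [-1.  12.7] spring end [155. 105.]
9 [-0.6 10.2] spring end [154.  98.]
12 [-0.4  7.6] spring end [153.  90.]
15 [-0.3  4.8] spring end [151.  82.]
18 [-0.4  1.9] spring end [149.  75.]
21 [-0.7 -1.1] spring end [146.  67.]
24 [-1.1 -4.2] spring end [143.  60.]
27 [-1.7 -7.4] spring end [140.  53.]
30 [ -2.4 -10.7] spring end [136.  46.]
```

>>> {"op": "shift_gripper", "data": {"motion": [[30, -0.012, 0, 0, 0], [30, -0.024, 0, -0.002, 0], [30, -0.036, 0, -0.004, 0], [30, -0.048, 0, -0.006, 0], [30, -0.048, 0, -0.006, 0]]}}

```text
time: 7.62
tool_pos: [596.3, -115.5, 283.4]
tcp_rot: [3.141, -0.0, 1.225]
contact_force: [-0.2, 0.3, -1.0]
grip_width: 39.3
finger_force: 30.0
```

```bash
python3 need.py
```

```text
t 7.625 grasp disp [ 1.000e-01 -1.810e+01  1.244e+02] F [-0.3  0.2 -1. ] w 39.3 ff 30.0
```

The force is now just the core's weight, so it is off the hub with a tilt of about 20°. I'll draw on slantwise, then lift.

To row units: -27 mm is -0.054, -18 mm is -0.036.

>>> {"op": "shift_gripper", "data": {"motion": [[30, -0.018, 0, -0.006, 0], [30, -0.036, 0, -0.012, 0], [30, -0.054, 0, -0.02, 0], [30, -0.054, 0, -0.02, 0]]}}

```text
time: 8.12
tool_pos: [587.2, -141.3, 293.7]
tcp_rot: [3.141, -0.0, 1.225]
contact_force: [0.1, -0.2, -1.3]
grip_width: 39.0
finger_force: 30.0
```

```bash
python3 need.py
```

```text
t 8.125 grasp disp [  0.2 -45.5 134.7] F [ 0.1 -0.2 -1.3] w 39.0 ff 30.0
```

>>> {"op": "shift_gripper", "data": {"motion": [[30, 0, 0, -0.04, 0], [30, 0, 0, -0.1, 0], [30, 0, 0, -0.17, 0], [30, 0, 0, -0.24, 0], [30, 0, 0, -0.3, 0]]}}

```text
time: 8.75
tool_pos: [587.2, -140.2, 444.7]
tcp_rot: [3.141, -0.0, 1.226]
contact_force: [0.4, -0.7, -1.1]
grip_width: 39.4
finger_force: 30.0
```

>>> {"op": "shift_gripper", "data": {"motion": [[30, 0, 0, 0, 0], [30, 0, 0, -0.01, 0], [30, 0, 0, -0.01, 0]]}}

```text
time: 9.12
tool_pos: [587.3, -140.3, 447.2]
tcp_rot: [-3.14, -0.0, 1.226]
contact_force: [-0.3, 0.3, -0.8]
grip_width: 39.2
finger_force: 30.0
```

```bash
python3 - <<'E'
from plant import bot
import cv2,numpy as np
b=bot.capture('scene')['color'][60:325,150:550];
cv2.imwrite('pics/fin.png',cv2.resize(b,None,fx=2,fy=2,interpolation=cv2.INTER_CUBIC)[:,:,::-1])
E
python3 need.py
```

```text
t 9.175 grasp disp [ -0.4 -44.6 288.1] F [-1.   0.  -0.5] w 39.3 ff 30.0
```

View pics/fin.png

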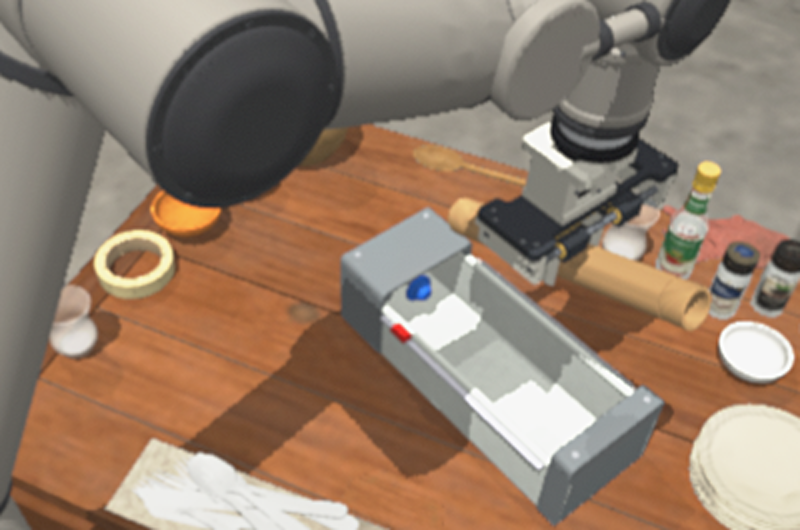

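The core is held tilted with its end face at crop (690,305). Its lowest point is about 10 cm above the covers. The hub is back at rest, and the bowl and glass are where they were.

>>> {"op": "shift_gripper", "data": {"motion": [[30, 0, 0, 0, 0], [30, 0, 0, 0, 0]]}}

```text
time: 9.43
tool_pos: [587.3, -140.4, 447.8]
tcp_rot: [-3.141, -0.0, 1.226]
contact_force: [0.4, 0.6, 0.1]
grip_width: 39.4
finger_force: 30.0
```

```bash
python3 -c "
from plant import bot
print(bot.close_job())"
```

```text
the job is handed in; nothing more can be done
None
```

The core is out of the dispenser and held in the gripper about 10 cm above it, touching nothing; the bowl and glass were not disturbed, and the job was handed in at 9.4 s (no verdict was returned).

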